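Tip the tip box onto its base and park it

TASK

The blue tip box with the white lid has been left standing on one end in front of its parking bay. Push it over so that it falls towards the bay and lies on its blue base with the white lid up, then push it along the bench into the bay until its leading end sits flush against the back stop. Do it by pushing, never lifting the box off the bench, and leave the other things on the bench where they are.

Things in the scene. Friction and masses are not known exactly. Their poses are not given: they have to be found in the camera images.
- tip_box: The box to move: loose rigid block 125 long, 86 wide, 72 thick (42 blue base, 30 white lid), 0.15 to 0.31 kg, standing on one end, 125 high. Origin: centre of the end it stands on at the start. z: along the 125 length (up at the start). x: out of the blue underside (level, roughly towards the bay, at the start; down once it lies on its base). y: across the width.
- tip_box_edge (a point): Middle of the edge between the blue underside and the end it stands on: 36 mm along the box's x from its origin. The box tips over this edge, which stays on the bench.
- tip_box_lid (a point): Centre of the white lid's outer face, on the side away from the bay at the start (62 mm up then; 72 mm up once the box lies on its base). Pushed high on this face the box tips rather than slides, passes its balance at about 30 degrees and falls the rest by itself.
- tip_box_nose (a point): Centre of the end of the tip box that is on top at the start (grey latch mark); this end enters the bay first.
- bay: Fixed bay: green floor mark, back stop 140 wide, 45 high; side rails 25 high, 60 long, 112 apart, then flared guides: mouth about 145 wide, 92 deep in all. Origin: on the bench, middle of the stop's face. x: level, into the stop (the way the box goes home); y across; z up. At the start the box stands 270 to 320 mm out from the stop, up to 25 off the centre line, turned up to 0.25 rad.
- rack: Bystander to leave alone: orange tube rack with capped tubes, 100 x 210 x 102 high (mm); origin at the centre of its underside.
- sharps: Bystander to leave alone: yellow sharps tub with red lid, 104 across, 130 high (mm); origin at the centre of its underside.
- amber: Bystander to leave alone: amber reagent bottle, 68 across, 150 high (mm); origin at the centre of its underside.
- beaker: Bystander to leave alone: glass beaker, 72 across, 90 high (mm); origin at the centre of its underside.
- jar: Bystander to leave alone: white jar with blue cap, 72 across, 75 high (mm); origin at the centre of its underside.
- parked_box: Bystander to leave alone: another tip box, grey base and yellow lid, lying flat, 125 x 86 x 72 high (mm); origin at the centre of its underside.
- pipette: Bystander to leave alone: grey and white hand pipette lying flat, about 225 long, 22 high (mm); origin at the centre of its underside, at the foot of its middle.
Not all that is in view belongs to the job. Leave any pink look-alike of the tip_box alone.

How it is judged:
By the outcome, as a careful person would: the job done as asked, in the order asked, and still so for the second after the job is handed in, with the robot touching nothing.
It also fails if it takes over 64 s, if anything falls off the work surface, if the arm or the gripper's body presses on something with over 40 N, if the wrist force passes 120 N, or if a joint passes its speed limit or range.

ROBOT

A 6-joint arm with a two-finger parallel gripper is mounted at the origin on the work surface. World frame = base frame: x ahead of the robot, y to its left, z up, the work surface at z = 0. Lengths are in mm, angles in rad, forces in N, time in s.
With the tool pointing down it reaches from about 300 to 775 mm from the base axis. Payload 14.6 kg.
Tool frame: the origin (TCP) lies at the very end of the fingers, on their centre line; the grasp point (between the pads) lies 19 mm behind it; z points along the fingers, y is the line along which they close (so a half turn about z gives the same grasp; the last joint's range is limited). The gripper opens to 94 mm and grips with 3 to 60 N. Pads are 16 mm wide; open, the fingers measure 119 mm over their backs; the gripper's body (75 mm by 177 mm) begins 78 mm behind the grasp point.
Start: joints at [1.144, 0.3, 1.521, -0, 1.321, -0.067], TCP at [193.645, 514.773, 205.446] pointing down, gripper open.
Joint ranges: [-3.03, 3.03], [-0.79, 2.21], [0.23, 2.52], [-1.04, 4.18], [0, 3.07], [-2.55, 2.55]. Speed limits (rad/s): [2.22, 2.22, 2.57, 3.14, 3.14, 3.14].

INTERFACE

Orientations are given as a unit quaternion [x, y, z, w].
In Python, from workcell import manip, planner, capture, camera_model, monitor gives the robot as it stands. Calls block until the motion is done:
- manip.movep(position, orientation): joint-space move of the TCP to a pose.
- manip.line_to(position, attitude=None, velocity=150, until_force=None): straight line of the TCP; attitude=None keeps the orientation; velocity is the mean speed in mm/s. With until_force (N) it stops when the force on the tool has changed by that much, and returns True; else False.
- manip.move_joints(angles): joint-space move.
- manip.move_gripper(opening, squeeze=None): finger opening in mm; squeeze is the grip in N (None keeps the last); returns when the fingers have stopped.
- manip.pause(seconds).
- planner.solve_ik(position, orientation): joint angles nearest the present ones, or None.
- capture(name): name is "side" or "top" or "wrist"; returns (picture, depth): 400x640x3 uint8, red, green, blue; 400x640 float32, mm along the optical axis (not along the pixel's ray), 0 where there is no reading.
- camera_model(name): a dict with "fx", "fy", "cx", "cy" (pixels), "world_from_camera" (4x4, takes a point from camera to world coordinates). Camera axes: x right, y down, z forward; pixel columns grow to the right and rows downward; lengths in mm; the calibration is good to about 2 mm. A picture is of the moment at which its call begins: read the wrist's pose just before it. camera_model takes no time and is no camera call; for the wrist camera it gives the pose at the moment of the call.
A pose or a line that the arm cannot do raises manip.Unreachable and nothing moves.
- manip.sign_off(): hands the job in; it is judged then, once.
Readings, each from a call of its own:
- monitor.read_time(): time.
- monitor.read_joint_pos(): joint angles.
- monitor.read_qvel(): joint speeds.
- monitor.read_effort(): joint torques, N m.
- monitor.read_tool_pos(): TCP position.
- monitor.read_eef_rot(): TCP orientation.
- monitor.read_wrist_force(): force on the tool from outside, world axes, zero at the start.
- monitor.read_wrist_torque(): the same for the moment, N m.
- monitor.read_width(): finger opening in mm.
- monitor.read_grasp_force(): force on a finger pad.
Only numpy, scipy, OpenCV 4.12 (cv2) and the standard library are available. Lean on these libraries where they do the work, as an engineer would, in place of code of your own. Each camera call takes 0.05 s, during which the arm holds its last target. There are 200 camera calls.

## Working session

There is one attempt and no reset: what is moved stays moved. The work goes in short steps, each a Python script; the robot and the scene stay as the last script left them, time stands still between calls to the robot, and variables do not carry over. Pictures are saved under pics/ and viewed, at most 10 in all, crops included, and the job is handed in when it is done.

```bash
mkdir -p pics
cat > h.py <<'E'
import numpy as np, cv2
from workcell import manip, planner, capture, camera_model, monitor
def shot(n,f):
    p,d=capture(n); cv2.imwrite(f'pics/{f}.png',p[:,:,::-1]); np.save(f'pics/{f}.npy',d); return p,d
def cloud(n,d):
    m=camera_model(n); v,u=np.mgrid[:400,:640]
    P=np.stack([(u-m['cx'])/m['fx']*d,(v-m['cy'])/m['fy']*d,d],-1)
    T=np.array(m['world_from_camera']); return P@T[:3,:3].T+T[:3,3]
E
python3 - <<'E'
from h import *
for n in('top','side'):
    p,d=shot(n,n+'0'); np.save(f'pics/{n}c.npy',cloud(n,d)); m=camera_model(n); print(n,np.round(m['world_from_camera'],2))
print(monitor.read_time(),monitor.read_eef_rot())
E
```

```text
top [[-1.00000e-02 -9.80000e-01  1.80000e-01  2.48380e+02]
 [-1.00000e+00  0.00000e+00 -2.00000e-02  4.89300e+01]
 [ 2.00000e-02 -1.80000e-01 -9.80000e-01  1.55781e+03]
 [ 0.00000e+00  0.00000e+00  0.00000e+00  1.00000e+00]]
side [[ 8.00000e-01 -3.90000e-01  4.50000e-01 -1.59820e+02]
 [-5.90000e-01 -5.40000e-01  6.00000e-01 -9.12830e+02]
 [ 0.00000e+00 -7.50000e-01 -6.60000e-01  1.13261e+03]
 [ 0.00000e+00  0.00000e+00  0.00000e+00  1.00000e+00]]
0.1 [ 1.78942261e-01  9.83859438e-01 -5.04256809e-04 -1.36276665e-04]
```

View pics/top0.png

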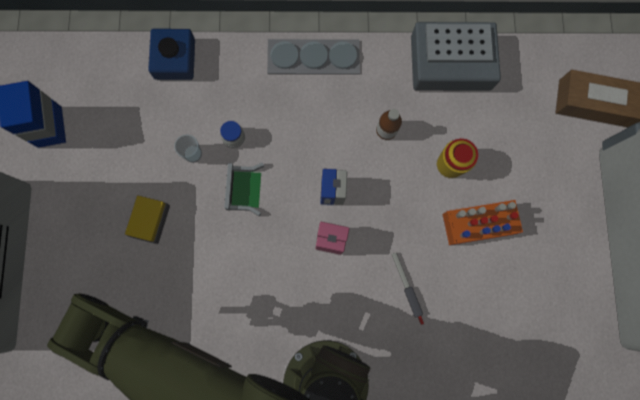

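View pics/side0.png

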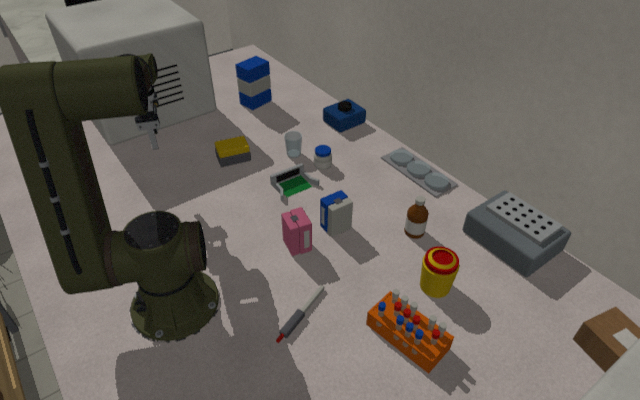

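The top view shows the tip box at about (334,186), blue side facing the bay. The bay is at (228–262, 165–212), opening to the right (world −y), and the pink look-alike is at (332,237). Next I measure both from the depth.

Run:
```python
from h import *
C=np.load('pics/topc.npy'); p=cv2.imread('pics/top0.png')
def reg(r0,r1,c0,c1,z0,z1):
    P=C[r0:r1,c0:c1].reshape(-1,3); k=(P[:,2]>z0)&(P[:,2]<z1); return P[k]
def rect(n,P):
    r=cv2.minAreaRect(P[:,:2].astype(np.float32)); print(n,len(P),np.round(P.mean(0),1),r); print(np.round(cv2.boxPoints(r),1).tolist())
rect('box',reg(160,212,310,360,115,135))
rect('pink',reg(215,260,310,360,95,135))
rect('stop',reg(155,222,220,240,36,55))
rect('rails',reg(155,222,225,272,15,34))
g=p[155:222,222:275].astype(int); m=(g[:,:,1]>g[:,:,2]+40)&(g[:,:,1]>g[:,:,0]+30)
G=C[155:222,222:275][m]; rect('green',G)
Z=C[158:220,222:275,2]; print(np.round(Z[::3,::3]).astype(int))
big=cv2.resize(p[150:260,215:365],None,fx=5,fy=5,interpolation=cv2.INTER_CUBIC); cv2.imwrite('pics/crop0.png',big)
print(np.round(C[165:170,320:324,2]))
```

```text
box 721 [565.5 -25.2 124.8] ((567.6349487304688, -25.803268432617188), (72.31639862060547, 86.79808807373047), 87.96868896484375)
[[523.0, -60.400001525878906], [609.7000122070312, -63.5], [612.2999877929688, 8.800000190734863], [525.5, 11.899999618530273]]
pink 776 [412.4 -18.2 124.4] ((413.19403076171875, -18.385784149169922), (85.45558166503906, 72.39189910888672), 77.64542388916016)
[[368.70001220703125, -52.400001525878906], [439.3999938964844, -67.9000015258789], [457.70001220703125, 15.600000381469727], [387.0, 31.100000381469727]]
stop 238 [576.8 289.   44.9] ((577.3004150390625, 289.1972961425781), (34.42644119262695, 137.85958862304688), 77.49565124511719)
[[506.29998779296875, 287.29998779296875], [640.9000244140625, 257.5], [648.2999877929688, 291.1000061035156], [513.7000122070312, 320.8999938964844]]
rails 281 [573.9 243.8  24.8] ((578.5895385742188, 235.35556030273438), (105.15909576416016, 161.9842987060547), 81.35905456542969)
[[490.6000061035156, 195.5], [650.7999877929688, 171.1999969482422], [666.5999755859375, 275.20001220703125], [506.3999938964844, 299.5]]
gree
[... 1689 characters left out ...]
-4   -5   -6]
 [  -1   49   45    6   -2    3    1    5    3    0   -1    1    3    4
     5    2   -3    2]
 [   4   45   45   28   28   20   24   24    1    3   11    4   -2    1
    -3   -2    0    0]
 [  -5   30   37   23   18   23   21   24   23   21   26   -1   -5    0
     3   -4    2    1]
 [   3    5    0    6    2    5    4   -3    4    2    9   22   20    5
    -1    8    2    6]
 [  -5    1    2    0   -1    0   -4    0    5   -1    3    2   24    4
     0    5   -9    2]
 [   9    8    7   -2    2    3    0   11    3    0    5   -2   -5    0
    -5    3   -4    5]]
[[ -2.   7.  -0.  -4.]
 [ -3.  -6.  -7.  -5.]
 [  3.   3.   1.   1.]
 [  2.  -3.  -3.  -3.]
 [ -2.  -2.   6. 125.]]
```

View pics/crop0.png

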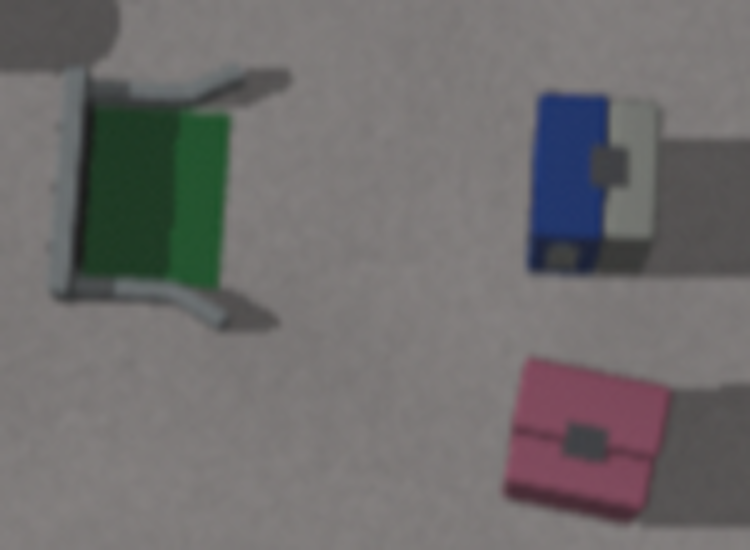

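The crop shows the box's top corners at (540,93), (660,100), (655,240) and (532,235). The stop runs (75,68)–(62,295) and the green mark's outer edge runs (230,115)–(218,290). The box fit of 72.3 x 86.8 at z=125 matches the given size. Next I refine the bay and tip the box.

```bash
cat >> h.py <<'E'
def quat(phi,s=1): # tool down, tool y along s*(cos,sin)(phi)
    if s<0: phi+=np.pi
    a=(np.pi/2+phi)/2; return [np.cos(a),np.sin(a),0,0]
def ray(n,u,v,z):
    m=camera_model(n); T=np.array(m['world_from_camera']); r=T[:3,:3]@[(u-m['cx'])/m['fx'],(v-m['cy'])/m['fy'],1]
    return (T[:3,3]+r*(z-T[2,3])/r[2])[:2]
E
python3 - <<'E'
from h import *
R=lambda x,y,z: np.round(ray('top',215+(x-2)/5,150+(y-2)/5,z),1)
print('green outer',R(230,115,1),R(218,290,1))
print('green inner',R(95,107,1),R(83,277,1))
print('stop top front', R(88,68,45),R(75,298,45), 'back',R(66,68,45),R(50,295,45))
print('rails top: inner', R(130,97,25),R(115,280,25), 'tips',R(240,70,25),R(225,322,25))
print('latch',R(609,167,125))
for s in(1,-1):
    for p in([567,-110,112],[567,0,112],[575,165,28]):
        print(s,planner.solve_ik(p,quat(-.036,s)))
C=np.load('pics/topc.npy')
for n,(u,v) in dict(amber=(390,118),jar=(232,130),beaker=(188,148),sharps=(458,155)).items(): print(n,np.round(C[v,u]))
E
```

```text
green outer [629.  196.1] [518.1 202. ]
green inner [634.3 280.2] [526.5 285.1]
stop top front [647.8 278.5] [505.9 282.9] back [647.8 291.8] [507.8 297.8]
rails top: inner [634.6 255.3] [520.3 262.1] tips [651.6 188. ] [494.2 195.1]
latch [567.4 -33.3]
1 [-2.55034378e-01  4.50764155e-01  1.54150093e+00 -4.44089210e-16
  1.14932757e+00 -2.19034378e-01]
1 [-6.45951761e-02  4.28997198e-01  1.57333691e+00 -4.44089210e-16
  1.13925855e+00 -2.85951761e-02]
1 [ 2.18226555e-01  6.00716512e-01  1.53047745e+00 -4.44089210e-16
  1.01039870e+00  2.54226555e-01]
-1 None
-1 None
-1 None
amber [ 754. -190.  150.]
jar [743. 277.  76.]
beaker [706. 422.  11.]
sharps [ 650. -390.  125.]
```

Run:
```python
from h import *
q=quat(-.036)
at=lambda y:567.6+.036*(y+25.8)
manip.move_gripper(36)
manip.movep([at(-105),-105,215],q)
manip.line_to([at(-105),-105,112],q)
hit=manip.line_to([at(-55),-55,112],q,velocity=40)
print(hit,monitor.read_wrist_force())
manip.line_to([at(-5),-5,112],q,velocity=45)
manip.pause(.6)
print(monitor.read_time(),monitor.read_tool_pos(),monitor.read_wrist_force())
manip.line_to([at(-60),-60,112],q)
p,d=shot('side','side1'); p,d=shot('top','top1'); C=cloud('top',d)
cv2.imwrite('pics/crop1.png',cv2.resize(cv2.imread('pics/side1.png')[130:260,230:400],None,fx=4,fy=4))
P=C[150:230,255:345].reshape(-1,3);P=P[(abs(P[:,2]-72)<7)]
print(len(P),cv2.boxPoints(cv2.minAreaRect(P[:,:2].astype(np.float32))))
```

```text
False [ 0.10312859 -0.77374058  0.18316477]
7.75 [568.36468273  -4.99480975 112.01347985] [0.75004224 0.149783   0.57406666]
1046 [[527.5668    14.673294]
 [610.3192    10.20845 ]
 [616.83997  131.06506 ]
 [534.0875   135.5299  ]]
```

View pics/crop1.png

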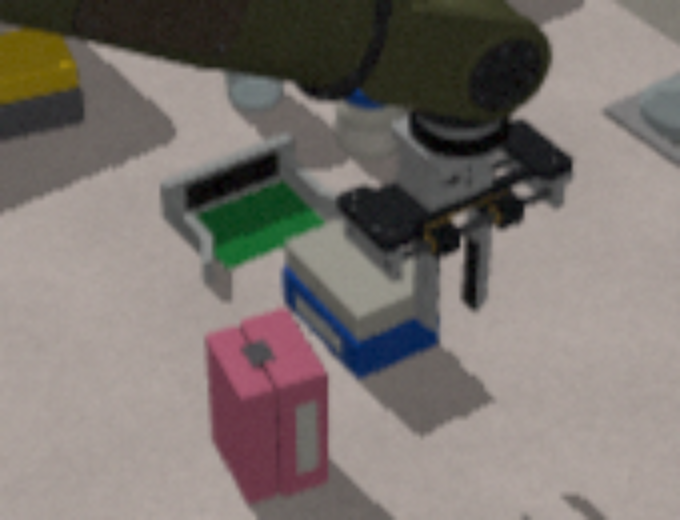

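View pics/top1.png

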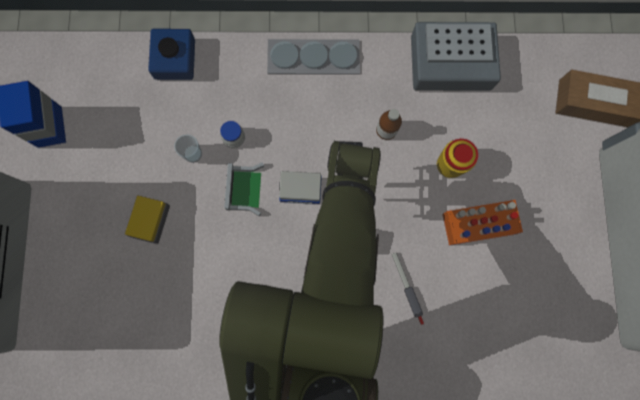

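The box lies lid up, pointing at the bay, with its lid at (281–321, 172–201) in the top view. The corners put its rear end at y≈12 with yaw ≈0.05, matching the bay. Now I slide it in.

Run:
```python
from h import *
q=quat(-.048)
manip.move_gripper(44)
manip.line_to([568,-45,112],q)
manip.line_to([568,-45,29],q,velocity=90)
print(manip.line_to([569,-15,29],q,velocity=60,until_force=15),monitor.read_tool_pos())
print(manip.line_to([572,135,29],q,velocity=60,until_force=15),monitor.read_tool_pos(),monitor.read_wrist_force())
print(manip.line_to([572.8,165,29],q,velocity=15,until_force=8),monitor.read_tool_pos(),monitor.read_wrist_force())
p,d=shot('top','top2');shot('side','side2');C=cloud('top',d)
P=C[150:230,225:300].reshape(-1,3);P=P[(abs(P[:,2]-72)<7)]
print(len(P),cv2.boxPoints(cv2.minAreaRect(P[:,:2].astype(np.float32))))
a=cv2.resize(cv2.imread('pics/top2.png')[150:230,215:305],None,fx=6,fy=6,interpolation=2)
b=cv2.resize(cv2.imread('pics/side2.png')[150:230,255:345],None,fx=6,fy=6,interpolation=2)
cv2.imwrite('pics/crop2.png',cv2.resize(np.hstack([a,b]),(800,356)));print(monitor.read_time())
```

```text
False [568.99898308 -14.87291682  28.99438222]
False [572.02422756 134.91988105  29.02532903] [-0.50365147 -2.02857458  0.77764686]
True [572.12287978 148.52325554  28.78909181] [-0.74566301 -2.6499408   2.82100834]
442 [[534.03625 225.34749]
 [617.0503  223.10658]
 [618.5846  279.94305]
 [535.57056 282.18396]]
14.525
```

View pics/crop2.png

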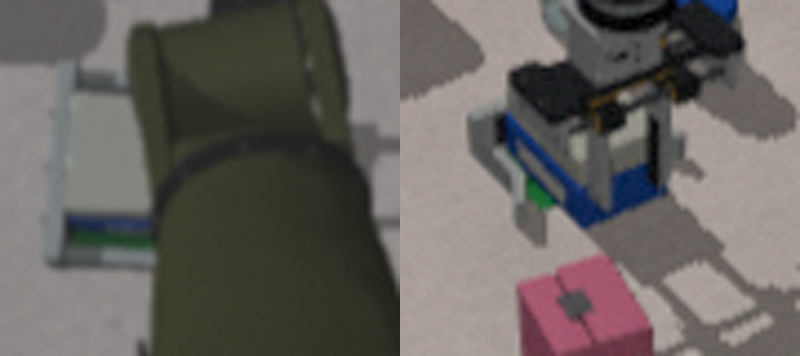

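The box is inside the rails with its nose at the stop, and it stopped at y=148.5 where I predicted 149. I'll press once more to square it up, then back off and check.

Run:
```python
from h import *
x,y,z=monitor.read_tool_pos()
print(manip.line_to([x,y+10,29],quat(-.048),velocity=12,until_force=15),monitor.read_tool_pos())
manip.pause(.3)
x,y,z=monitor.read_tool_pos()
manip.line_to([x-2,y-50,29],velocity=40)
manip.line_to([x-2,y-50,200])
manip.movep([480,-160,260],quat(-.048))
p,d=shot('top','top3');shot('side','side3');C=cloud('top',d)
P=C[150:230,225:300].reshape(-1,3);P=P[(abs(P[:,2]-72)<7)]
print(len(P),cv2.boxPoints(cv2.minAreaRect(P[:,:2].astype(np.float32))))
a=cv2.resize(cv2.imread('pics/top3.png')[150:230,215:305],None,fx=6,fy=6,interpolation=2)
b=cv2.resize(cv2.imread('pics/side3.png')[150:230,255:345],None,fx=6,fy=6,interpolation=2)
cv2.imwrite('pics/crop3.png',cv2.resize(np.hstack([a,b]),(800,356)));print(monitor.read_time())
```

```text
True [571.6296191  148.49232072  28.25589293]
1053 [[529.7938  162.3769 ]
 [612.3069  157.80754]
 [618.97986 278.3073 ]
 [536.4668  282.87665]]
19.0583
```

View pics/crop3.png

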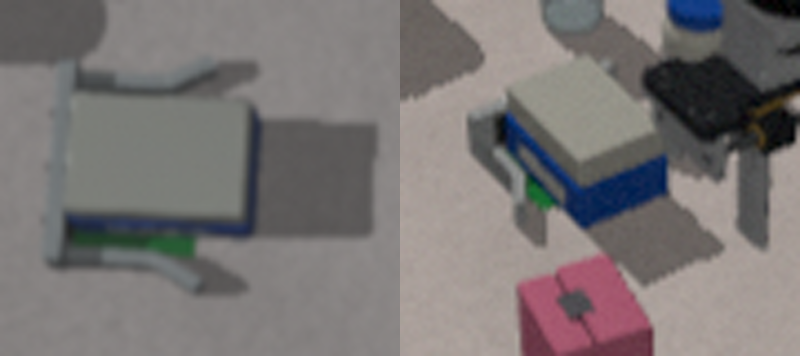

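The box lies lid up in the bay with its nose against the stop, at (65,95)–(65,215) in the left crop. It is square to the stop (yaw 0.055), its centre is within 1 mm of the bay's line, and the robot is clear.

```bash
python3 -c "
from h import *
print(manip.sign_off())"
```

```text
the job is handed in; nothing more can be done
None
```

The job is handed in: I tipped the box onto its blue base with the white lid up and pushed it into the bay until it sat flush against the back stop; the robot touched nothing else, and the clock read about 19 s at the last check.

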